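Sweep the stray nuts into the catch trough

TASK

Two loose brass nuts lie on the white deck of the sorting board. With closed fingers, sweep both along the deck and over its open edge into the dark catch trough, without picking them up, and leave the black loupe on the deck, and the red screwdriver and the blue pry tool beside the board, where they are.

Things in the scene. Friction and masses are not known exactly. Their poses are not given: they have to be found in the camera images.
- sorting_board: Raised sorting board, fixed. Origin: on the bench (z = 0) under the centre of its white deck. Deck: level, 220 mm (x) by 180 mm (y), top 36 mm above the bench; lips 5 mm thick, standing 5 mm above the deck, on its -x, +x and +y sides. The -y edge (y = -90 mm) has no lip and drops straight into the trough. It starts turned clockwise, yaw -1.13 to -0.44 rad.
- deck_edge (a point): Middle of the deck's open edge, at deck height (36 mm); the deck lies to its +y, the trough to its -y.
- trough_in (a point): Centre of the catch trough's floor, 5 mm above the bench (31 mm below the deck). Dark steel trough, 210 mm (x) by 85 mm (y) inside; its outer wall (-y side) is 45 mm high, its end walls 36 mm, measured from the bench; same axes as the board.
- nut_a: Brass hexagon nut, 24 mm across flats (28 mm across corners), 13 mm high, about 40 g, lying flat on the deck with any yaw. Origin: centre of its underside. It slides when pushed.
- nut_b: A second brass nut, the same as nut_a. The two nuts and the loupe stand in three lanes about 64 mm apart in the board's x, at least 50 mm between centres in x, in any order, their centres 33 mm or more from the side lips and 70 mm or more from the +y lip.
- loupe: Black eye loupe, 39 mm across at its foot, 38 mm high, 50 g, loose, standing on the deck between or beside the nuts. Origin: centre of its underside. To be left alone.
- driver_red: Red precision screwdriver, 150 x 13 x 13 mm, loose, lying on the bench to the left of the board, near the bench's front edge. Origin: middle of its length, underside; long axis y. To be left alone.
- spudger_blue: Blue plastic pry tool (spudger), 118 x 10 x 8 mm, loose, lying on the bench beyond the screwdriver. Origin: middle of its length, underside; long axis y. To be left alone.

How it is judged (in metres and radians):
At the end, for the whole second after the job is handed in: Both nuts lie at rest (slower than 20 mm/s) within the walls of the trough, their origins less than 28 mm above its floor; the loupe stands upright (within 0.2 rad) within 15 mm of where it stood (x of nut_a in the frame of trough_in between -0.105 and 0.105 m and y of nut_a in the frame of trough_in between -0.0425 and 0.0425 m and z of each of nut_a, nut_b in the frame of trough_in below 0.028 m and linear speed of each of nut_a, nut_b below 0.02 m/s and x of nut_b in the frame of trough_in between -0.105 and 0.105 m and y of nut_b in the frame of trough_in between -0.0425 and 0.0425 m and distance of loupe from where it was at the start of the episode below 0.015 m and angle between loupe's own z axis and vertical below 0.2 rad); the robot touches nothing.
It fails at once if a nut is lifted: its underside centre rises more than 16 mm above the deck (height (world z) of any of nut_a, nut_b above 0.052 m).
It fails at once if the loupe is shifted more than 15 mm or tipped (distance of loupe from where it was at the start of the episode above 0.015 m or angle between loupe's own z axis and vertical above 0.3 rad).
It fails at once if the screwdriver or the blue pry tool beside the board is shifted more than 15 mm (distance of any of driver_red, spudger_blue from where it was at the start of the episode above 0.015 m).
It also fails if it takes over 40 s, if anything falls off the work surface, if the arm or the gripper's body presses on something with over 40 N, if the wrist force passes 120 N, or if a joint passes its speed limit or range.

ROBOT

A 7-joint arm with a two-finger parallel gripper is mounted at the origin on a cart in front of the work surface, level with it; the furniture and walls round the work are solid. World frame = base frame: x ahead of the robot, y to its left, z up, the work surface at z = 0. Lengths are in m, angles in degrees, forces in N, time in s.
With the tool pointing down it reaches from about 0.425 to 0.925 m from the base axis. Payload 6.8 kg.
Tool frame: the origin (TCP) lies midway between the tips of the shut fingers; the grasp point (between the pads) lies 19 mm behind it; z points along the fingers, y is the line along which they close (so a half turn about z gives the same grasp; the last joint's range is limited). The gripper opens to 85 mm and grips with 20 to 120 N. Pads are 22 mm wide; open, the fingers measure 114 mm over their backs; the gripper's body (76 mm by 85 mm) begins 54 mm behind the grasp point. The pads swing forward as they close: fully open they stand 13 mm farther back than shut.
Start: joints at [63.421, 27.33, 1.283, 89.118, -0.659, 63.558, -4.761], TCP at [0.235, -0.633, 0.231] pointing down, gripper open.
Joint ranges: [-169.35, 169.35], [-19.33, 120.38], [-80.79, 83.38], [13.8, 139.57], [-78.32, 258.32], [9.67, 109.79], [-169.56, 169.56]. Speed limits (degrees/s): [136.94, 136.94, 180, 180, 180, 180, 180].

INTERFACE

Orientations are given as a 3x3 rotation matrix whose columns are the frame's x, y, z axes.
In Python, from rig import observe, camera, hand_in gives the robot as it stands.
- The arm moves only by the tool play_rows, never from a script. Its argument "plan" is a list of rows, each an object with "xyz": the shift along the tool's x, y, z in mm, a list of three; "rot": the turn, a rotation vector about the tool's x, y, z in degrees, a list of three; "hand": the opening, from 0 (shut) to 1 (fully open). A call has 1 to 5 rows; each row shifts and turns the commanded pose from where the row before left it, along the tool's axes as they then stand; what a row does not reach is not made up. A row lasts 1/8 s, in which the tool goes at most 62.5 mm and 10.7 degrees, less where a joint would pass 70% of its speed; a pose out of reach is approached as far as the arm can. A call with a gripper value outside its range is refused whole. The fingers move at their own pace and stop on an object; the grip force is fixed at half the most. Time passes only in rows, so rows that do not move let the fingers close. It gives the time, the measured TCP pose, the force, the opening and the grip force at its end, in the units of the state.
- observe(): the state, without advancing time (a new reading comes with each control period).
- camera(name): name is "side" or "top" or "wrist"; returns a dict with "pixels" (480x640x3 uint8, red, green, blue), "z_map" (480x640 float32, m along the optical axis (not along the pixel's ray), 0 where there is no reading), "camera_matrix" (3x3 intrinsics, pixels), "world_to_cam" (4x4, takes a point from world to camera coordinates). Camera axes: x right, y down, z forward; pixel columns grow to the right and rows downward; lengths in m; the calibration is good to about 2 mm. A picture is of the moment at which its call begins.
- hand_in(): hands the job in; it is judged then, once.
The state is a dict: "time_s": time; "joint_pos": joint angles; "qvel": joint speeds; "tau": joint torques, N m; "position": TCP position; "ee_rot": TCP orientation; "ft_force": force on the tool from outside, world axes, zero at the start; "wrist_torque": the same for the moment, N m; "grip_width": finger opening in m; "gripper_force": force on a finger pad.
Only numpy, scipy, OpenCV 4.12 (cv2) and the standard library are available. Lean on these libraries where they do the work, as an engineer would, in place of code of your own. Each camera call takes 0.05 s, during which the arm holds its last target. There are 200 camera calls.

## Working session

There is one attempt and no reset: what is moved stays moved. The work goes in short steps, Python scripts to look and compute and a tool call to move; the robot and the scene stay as the last step left them, time stands still between calls to the robot, and variables do not carry over. Pictures are saved under pics/ and viewed, at most 10 in all, crops included, and the job is handed in when it is done.

Besides the shell and the picture viewer there is one more tool, called after "Emit:" as a command line: name --argument value ..., lists and objects as JSON in quotes. play_rows: Moves the arm, as the interface text tells. Its arguments: {"type":"object","properties":{"plan":{"type":"array","items":{"type":"object","properties":{"xyz":{"type":"array","items":{"type":"number"}},"rot":{"type":"array","items":{"type":"number"}},"hand":{"type":"number"}}}}},"required":["plan"]}

```bash
mkdir -p pics; ls
python3 - <<'E'
from rig import observe,camera
import cv2,numpy as np
o=observe();print(o['time_s'],o['position'],o['ee_rot'],o['grip_width'])
for n in('top','side'):
    c=camera(n);cv2.imwrite(f'pics/{n}0.png',c['pixels'][:,:,::-1]);np.savez(f'{n}0.npz',**c);print(c['camera_matrix'],c['world_to_cam'])
E
```

```text
pics
0.0 [ 0.23490414 -0.63218203  0.23029906] [[ 9.37370426e-01  3.48333380e-01 -7.34859077e-04]
 [ 3.48334138e-01 -9.37368955e-01  1.66427297e-03]
 [-1.09112258e-04 -1.81601676e-03 -9.99998345e-01]] 0.08524240983540872
[[546.37342578   0.         316.15949864]
 [  0.         546.37342578 239.03624896]
 [  0.           0.           1.        ]] [[ 1.69269484e-02 -9.99853108e-01  2.69072510e-03 -1.96260835e-03]
 [-9.94152810e-01 -1.71173648e-02 -1.06617006e-01  4.79636651e-01]
 [ 1.06647403e-01 -8.70291366e-04 -9.94296522e-01  8.66254001e-01]
 [ 0.00000000e+00  0.00000000e+00  0.00000000e+00  1.00000000e+00]]
[[472.47425844   0.         321.58170097]
 [  0.         472.47425844 238.06233213]
 [  0.           0.           1.        ]] [[-0.96475688 -0.2627498   0.01437711  0.45500972]
 [-0.18305331  0.63087334 -0.75398297  0.13746677]
 [ 0.18903874 -0.73004203 -0.65673662  0.80285489]
 [ 0.          0.          0.          1.        ]]
```

View pics/top0.png

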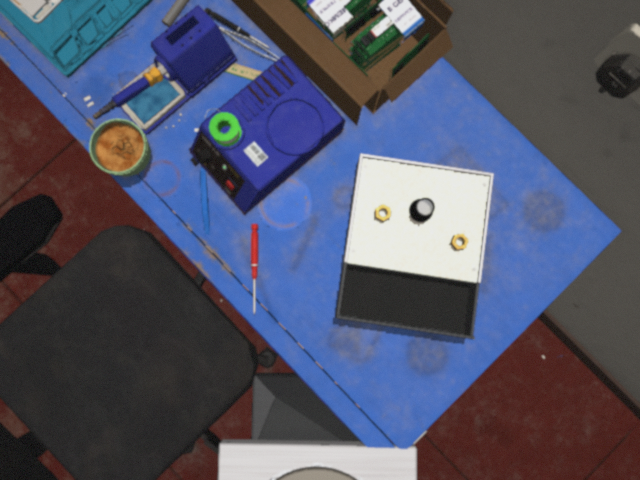

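View pics/side0.png

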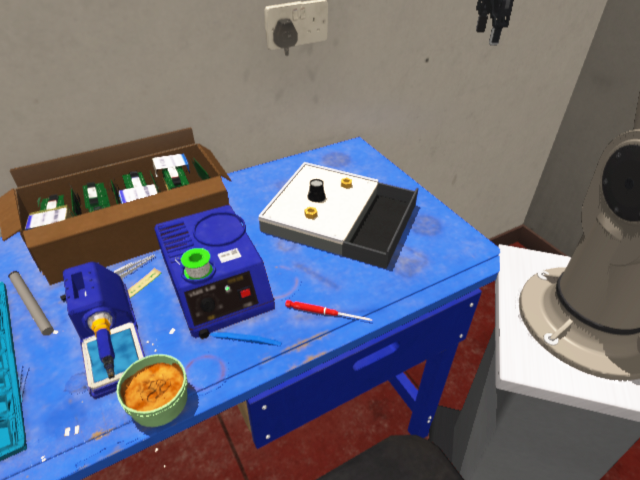

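The top view shows the white deck with corners near (362,156), (492,174), (480,283) and (345,263), and the trough below it. The nuts are at (383,213) and (459,242), with the loupe between them at about (422,209). The side view agrees. The driver and spudger are well to the left.

```bash
cat > h.py <<'E'
import numpy as np,cv2
def ray(c,uv,z):
    K=c['camera_matrix'];T=c['world_to_cam'];R=T[:3,:3];o=-R.T@T[:3,3]
    d=(R.T@np.linalg.inv(K)@np.c_[np.atleast_2d(uv),np.ones(len(np.atleast_2d(uv)))].T).T
    return o+d*((z-o[2])/d[:,2])[:,None]
def blobs(m,amin):
    n,l,s,ce=cv2.connectedComponentsWithStats(m.astype(np.uint8)*255)
    return [(l==i) for i in range(1,n) if s[i,4]>amin]
def nuts(c,z,box):
    h=cv2.cvtColor(c['pixels'],cv2.COLOR_RGB2HSV);x0,x1,y0,y1=box
    m=np.zeros(h.shape[:2],np.uint8);m[y0:y1,x0:x1]=cv2.inRange(h,(12,90,60),(35,255,255))[y0:y1,x0:x1]
    m=cv2.morphologyEx(m,cv2.MORPH_CLOSE,np.ones((3,3)))
    cs,_=cv2.findContours(m,cv2.RETR_EXTERNAL,cv2.CHAIN_APPROX_NONE)
    return [(cv2.contourArea(k),cv2.minEnclosingCircle(k),ray(c,cv2.minEnclosingCircle(k)[0],z)[0]) for k in cs if cv2.contourArea(k)>20]
E
python3 - <<'E'
from h import *
c=dict(np.load('top0.npz'));s=dict(np.load('side0.npz'))
h=cv2.cvtColor(c['pixels'],cv2.COLOR_RGB2HSV)
m=cv2.inRange(h,(0,0,150),(179,60,255));m[:140]=0;m[300:]=0;m[:,:330]=0;m[:,510:]=0
cs,_=cv2.findContours(m,cv2.RETR_EXTERNAL,cv2.CHAIN_APPROX_SIMPLE);k=max(cs,key=cv2.contourArea)
q=cv2.approxPolyDP(cv2.convexHull(k),8,True)[:,0].astype(float);print(q)
P=ray(c,q,.038);print(P.round(4));print(np.linalg.norm(P-np.roll(P,-1,0),axis=1))
for a in nuts(c,.045,(340,500,150,340)):print('top',a)
for a in nuts(s,.042,(260,380,160,240)):print('side',a)
# loupe: points from z map
for n,cc,b in(('top',c,(400,445,190,230)),('side',s,(300,335,170,205))):
    x0,x1,y0,y1=b;v,u=np.mgrid[y0:y1,x0:x1];Z=cc['z_map'][y0:y1,x0:x1]
    T=cc['world_to_cam'];K=cc['camera_matrix']
    p=np.stack([(u-K[0,2])/K[0,0]*Z,(v-K[1,2])/K[1,1]*Z,Z],-1).reshape(-1,3)
    w=(p-T[:3,3])@T[:3,:3]; w=w[w[:,2]>.048];print(n,len(w),w.min(0),w.max(0))
E
```

```text
[[493. 173.]
 [480. 282.]
 [344. 260.]
 [361. 153.]]
[[ 0.5916 -0.2805  0.038 ]
 [ 0.4138 -0.2566  0.038 ]
 [ 0.4452 -0.039   0.038 ]
 [ 0.6212 -0.0648  0.038 ]]
[0.17946919 0.21992564 0.17786519 0.21776434]
top (173.0, ((459.0, 241.5), 8.139510154724121), array([ 0.47749475, -0.22192592,  0.045     ]))
top (165.0, ((382.09375, 212.1640625), 8.06457233428955), array([ 0.52273836, -0.09888237,  0.045     ]))
side (105.0, ((310.5, 212.5), 6.5193023681640625), array([ 0.52174539, -0.09735449,  0.042     ]))
side (82.5, ((346.0, 182.5), 6.103377819061279), array([ 0.4773335 , -0.22054986,  0.042     ]))
top 403 [ 0.38448161 -0.17618166  0.04805833] [0.54295426 0.00700169 0.91245604]
side 249 [ 0.31236682 -0.17605034  0.04800074] [0.54339373 0.61894741 0.62437008]
```

Emit:
play_rows --plan '[{"xyz": [0, 0, 0], "rot": [0, 0, 9.5], "hand": 0}, {"xyz": [0, 0, 0], "rot": [0, 0, 9.5], "hand": 0}, {"xyz": [0, 0, 0], "rot": [0, 0, 9.4], "hand": 0}, {"xyz": [22, -44, 0], "rot": [0, 0, 0], "hand": 0}, {"xyz": [22, -44, 0], "rot": [0, 0, 0], "hand": 0}]'

```text
time_s: 0.72
position: [0.2911, -0.5507, 0.2306]
ee_rot: [[0.99, -0.141, -0.001], [-0.141, -0.99, 0.001], [-0.001, -0.001, -1.0]]
ft_force: [-0.1, -0.1, 0.2]
grip_width: 0.0002
gripper_force: 0.0
```

Emit:
play_rows --plan '[{"xyz": [22, -44, 0], "rot": [0, 0, 0], "hand": 0}, {"xyz": [22, -44, 0], "rot": [0, 0, 0], "hand": 0}, {"xyz": [22, -44, 0], "rot": [0, 0, 0], "hand": 0}, {"xyz": [22, -44, 0], "rot": [0, 0, 0], "hand": 0}, {"xyz": [22, -44, 0], "rot": [0, 0, 0], "hand": 0}]'

```text
time_s: 1.35
position: [0.4311, -0.3477, 0.2311]
ee_rot: [[0.99, -0.139, -0.0], [-0.139, -0.99, 0.0], [-0.0, -0.0, -1.0]]
ft_force: [0.3, 0.4, -0.0]
grip_width: -0.0001
gripper_force: 0.0
```

Emit:
play_rows --plan '[{"xyz": [22, -44, 0], "rot": [0, 0, 0], "hand": 0}, {"xyz": [22, -44, 0], "rot": [0, 0, 0], "hand": 0}, {"xyz": [22, -44, 0], "rot": [0, 0, 0], "hand": 0}, {"xyz": [0, 0, 0], "rot": [0, 0, 0], "hand": 0}, {"xyz": [0, 0, 0], "rot": [0, 0, 0], "hand": 0}]'

```text
time_s: 1.98
position: [0.5138, -0.2281, 0.2309]
ee_rot: [[0.99, -0.139, -0.001], [-0.139, -0.99, -0.0], [-0.001, 0.0, -1.0]]
ft_force: [-0.4, -0.2, 0.1]
grip_width: 0.0003
gripper_force: 0.0
```

```bash
cat >> h.py <<'E'
B=np.array([.5186,-.1604]);A=np.array([[-.140,-.990],[.990,-.140]])
def bd(p): return (A@(np.array(p)[:2]-B)*1000).round(1)
E
python3 - <<'E'
from h import *
from rig import observe,camera
o=observe();print(o['time_s'],o['position'],bd(o['position']),o['grip_width'],o['ee_rot'].round(3))
c=camera('wrist');np.savez('w0.npz',**c)
cv2.imwrite('pics/w0.png',c['pixels'][:,:,::-1])
for a in nuts(c,.045,(0,640,0,480)):print(a,bd(a[2]))
E
```

```text
1.975 [ 0.51381206 -0.22806724  0.2309246 ] [67.7  4.7] 0.00028129801654083167 [[ 0.99  -0.139 -0.001]
 [-0.139 -0.99  -0.   ]
 [-0.001  0.    -1.   ]]
(516.5, ((315.9560241699219, 242.48696899414062), 14.080301284790039), array([ 0.47916124, -0.22022424,  0.045     ])) [ 64.7 -30.7]
(602.0, ((183.0, 215.5), 15.403021812438965), array([ 0.52357194, -0.09782921,  0.045     ])) [-62.6  -3.8]
(104.5, ((127.16506958007812, 11.299042701721191), 18.119638442993164), array([ 0.69943983, -0.09315936,  0.045     ])) [-91.9 169.6]
(531.0, ((33.5, 6.976190567016602), 21.65459632873535), array([ 0.71323363, -0.01728456,  0.045     ])) [-168.9  172.7]
```

View pics/w0.png

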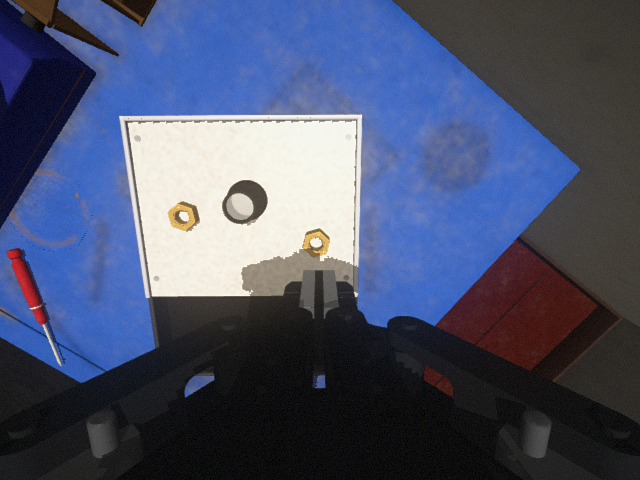

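The wrist view shows the nuts at (316,242) and (183,215), with the loupe clear between them at (245,202). All three agree with the top view.

Emit:
play_rows --plan '[{"xyz": [4, -2, 40], "rot": [0, 0, 0], "hand": 0}, {"xyz": [0, 0, 50], "rot": [0, 0, 0], "hand": 0}, {"xyz": [0, 0, 50], "rot": [0, 0, 0], "hand": 0}, {"xyz": [0, 0, 35], "rot": [0, 0, 0], "hand": 0}, {"xyz": [0, 0, 0], "rot": [0, 0, 0], "hand": 0}]'

```text
time_s: 2.65
position: [0.5156, -0.2271, 0.0539]
ee_rot: [[0.99, -0.142, -0.006], [-0.142, -0.99, 0.001], [-0.006, -0.0, -1.0]]
ft_force: [0.2, -0.5, 0.9]
grip_width: -0.0002
gripper_force: 0.0
```

Emit:
play_rows --plan '[{"xyz": [0, 0, 8], "rot": [0, 0, 0], "hand": 0}, {"xyz": [0, 0, 6], "rot": [0, 0, 0], "hand": 0}, {"xyz": [0, 0, 0], "rot": [0, 0, 0], "hand": 0}]'

```text
time_s: 3.02
position: [0.5188, -0.2265, 0.0428]
ee_rot: [[0.99, -0.14, 0.001], [-0.14, -0.99, -0.0], [0.001, 0.0, -1.0]]
ft_force: [-0.4, -0.5, 0.6]
grip_width: -0.0002
gripper_force: 0.0
```

Emit:
play_rows --plan '[{"xyz": [-6, 0, 2], "rot": [0, 0, 0], "hand": 0}, {"xyz": [-7, 0, 0], "rot": [0, 0, 0], "hand": 0}, {"xyz": [-8, 0, 0], "rot": [0, 0, 0], "hand": 0}, {"xyz": [-8, 0, 0], "rot": [0, 0, 0], "hand": 0}, {"xyz": [-8, 0, 0], "rot": [0, 0, 0], "hand": 0}]'

```text
time_s: 3.65
position: [0.4814, -0.2211, 0.0404]
ee_rot: [[0.99, -0.139, 0.0], [-0.139, -0.99, -0.0], [0.0, 0.0, -1.0]]
ft_force: [0.5, -0.1, 1.2]
grip_width: 0.0001
gripper_force: 0.2
```

Run:
```python
from h import *
from rig import observe,camera
o=observe();print(o['time_s'],o['position'],bd(o['position']))
c=camera('wrist');cv2.imwrite('pics/w1.png',c['pixels'][:,:,::-1])
for a in nuts(c,.045,(0,640,0,480)):print(a,bd(a[2]))
```

```text
3.65 [ 0.48141902 -0.22107229  0.04041337] [ 65.3 -28.3]
(36.0, ((318.5, 368.0), 4.924529075622559), array([ 0.44489568, -0.21545269,  0.045     ])) [ 64.8 -65.3]
(2778.0, ((18.203702926635742, 238.5), 36.381752014160156), array([ 0.52286713, -0.10186918,  0.045     ])) [-58.5  -4. ]
```

View pics/w1.png

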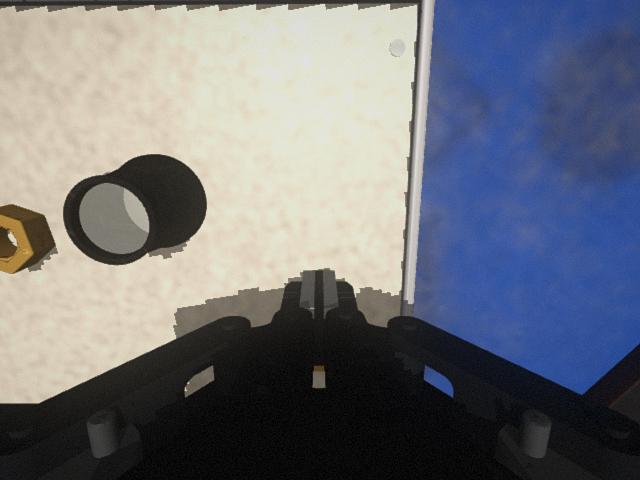

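The fingers now hide nut_b, but a brass sliver at (318,368) shows it centred ahead of them. The loupe hasn't moved, so I'll keep pushing.

Emit:
play_rows --plan '[{"xyz": [-8, 0, 0], "rot": [0, 0, 0], "hand": 0}, {"xyz": [-8, 0, 0], "rot": [0, 0, 0], "hand": 0}, {"xyz": [-8, 0, 0], "rot": [0, 0, 0], "hand": 0}, {"xyz": [-8, 0, 0], "rot": [0, 0, 0], "hand": 0}, {"xyz": [-8, 0, 0], "rot": [0, 0, 0], "hand": 0}]'

```text
time_s: 4.32
position: [0.4418, -0.2155, 0.0403]
ee_rot: [[0.99, -0.139, 0.0], [-0.139, -0.99, -0.0], [0.0, 0.0, -1.0]]
ft_force: [-0.1, -0.3, 0.0]
grip_width: -0.0003
gripper_force: 0.2
```

Emit:
play_rows --plan '[{"xyz": [-8, 0, 0], "rot": [0, 0, 0], "hand": 0}, {"xyz": [-7, 0, 0], "rot": [0, 0, 0], "hand": 0}, {"xyz": [-6, 0, 0], "rot": [0, 0, 0], "hand": 0}, {"xyz": [0, 0, 0], "rot": [0, 0, 0], "hand": 0}, {"xyz": [0, 0, 0], "rot": [0, 0, 0], "hand": 0}]'

```text
time_s: 4.95
position: [0.4219, -0.2127, 0.0404]
ee_rot: [[0.99, -0.139, 0.0], [-0.139, -0.99, -0.0], [0.0, 0.0, -1.0]]
ft_force: [0.3, -0.6, -1.7]
grip_width: 0.0001
gripper_force: 0.0
```

Emit:
play_rows --plan '[{"xyz": [10, 0, -20], "rot": [0, 0, 0], "hand": 0}, {"xyz": [20, 0, -50], "rot": [0, 0, 0], "hand": 0}, {"xyz": [30, -20, -50], "rot": [0, 0, 0], "hand": 0}, {"xyz": [20, -50, 0], "rot": [0, 0, 0], "hand": 0}, {"xyz": [20, -50, 0], "rot": [0, 0, 0], "hand": 0}]'

```text
time_s: 5.58
position: [0.5389, -0.1068, 0.1614]
ee_rot: [[0.99, -0.141, 0.002], [-0.141, -0.99, -0.0], [0.002, 0.0, -1.0]]
ft_force: [0.4, 0.0, -0.0]
grip_width: -0.0003
gripper_force: 0.0
```

Run:
```python
from h import *
from rig import observe,camera
o=observe();print(o['time_s'],o['position'],bd(o['position']))
c=camera('side');np.savez('s2.npz',**c)
p=c['pixels'][130:290,220:460];cv2.imwrite('pics/s2.png',cv2.resize(p,None,fx=3,fy=3)[:,:,::-1])
for a in nuts(c,.042,(260,420,160,260)):print(a,bd(a[2]))
c=camera('wrist')
for a in nuts(c,.045,(0,640,0,480)):print(a,bd(a[2]))
```

```text
5.575 [ 0.53888129 -0.10684702  0.16135962] [-55.9  12.6]
(104.0, ((310.5, 212.5), 6.5193023681640625), array([ 0.52174539, -0.09735449,  0.042     ])) [-62.9  -5.7]
(137.5, ((381.6666564941406, 204.22222900390625), 7.222322940826416), array([ 0.38937642, -0.16475053,  0.042     ])) [  22.4 -127.3]
(854.0, ((322.8351745605469, 249.0274658203125), 18.249156951904297), array([ 0.52362062, -0.09743605,  0.045     ])) [-63.   -3.8]
(50.5, ((275.5, 6.42307710647583), 6.596002101898193), array([ 0.69280166, -0.08782151,  0.045     ])) [-96.2 162.3]
(33.5, ((207.5, 0.5), 6.5193023681640625), array([ 0.70202266, -0.0443433 ,  0.045     ])) [-140.6  165.3]
```

View pics/s2.png

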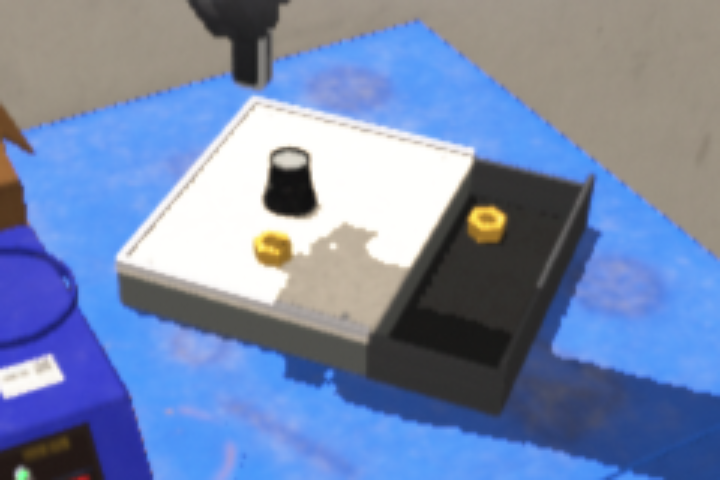

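Nut_b now lies in the trough, at (486,224) in the crop. The loupe hasn't moved, and nut_a is still at (272,247).

Emit:
play_rows --plan '[{"xyz": [15, 0, 30], "rot": [0, 0, 0], "hand": 0}, {"xyz": [0, 0, 30], "rot": [0, 0, 0], "hand": 0}, {"xyz": [0, 0, 30], "rot": [0, 0, 0], "hand": 0}, {"xyz": [0, 0, 0], "rot": [0, 0, 0], "hand": 0}, {"xyz": [0, 0, 0], "rot": [0, 0, 0], "hand": 0}]'

```text
time_s: 6.3
position: [0.5528, -0.1101, 0.0712]
ee_rot: [[0.99, -0.14, 0.001], [-0.14, -0.99, -0.0], [0.001, 0.0, -1.0]]
ft_force: [0.9, -0.3, 0.0]
grip_width: 0.0003
gripper_force: 0.0
```

Run:
```python
from h import *
from rig import observe
o=observe();print(o['time_s'],o['position'],bd(o['position']))
```

```text
6.3 [ 0.55277139 -0.11006787  0.07118366] [-54.6  26.8]
```

Emit:
play_rows --plan '[{"xyz": [8, -8, 0], "rot": [0, 0, 0], "hand": 0}, {"xyz": [0, 0, 15], "rot": [0, 0, 0], "hand": 0}, {"xyz": [0, 0, 10], "rot": [0, 0, 0], "hand": 0}, {"xyz": [0, 0, 6], "rot": [0, 0, 0], "hand": 0}, {"xyz": [0, 0, 0], "rot": [0, 0, 0], "hand": 0}]'

```text
time_s: 6.92
position: [0.5605, -0.1031, 0.0385]
ee_rot: [[0.99, -0.14, -0.002], [-0.14, -0.99, 0.0], [-0.002, 0.0, -1.0]]
ft_force: [-0.2, 0.8, 0.8]
grip_width: -0.0004
gripper_force: 0.0
```

Emit:
play_rows --plan '[{"xyz": [-6, 0, 0], "rot": [0, 0, 0], "hand": 0}, {"xyz": [-7, 0, 0], "rot": [0, 0, 0], "hand": 0}, {"xyz": [-8, 0, 0], "rot": [0, 0, 0], "hand": 0}, {"xyz": [-8, 0, 0], "rot": [0, 0, 0], "hand": 0}, {"xyz": [-8, 0, 0], "rot": [0, 0, 0], "hand": 0}]'

```text
time_s: 7.55
position: [0.5241, -0.0978, 0.0395]
ee_rot: [[0.99, -0.139, 0.0], [-0.139, -0.99, -0.0], [0.0, -0.0, -1.0]]
ft_force: [0.3, -0.4, -0.3]
grip_width: -0.0001
gripper_force: 0.2
```

Emit:
play_rows --plan '[{"xyz": [-8, 0, 0], "rot": [0, 0, 0], "hand": 0}, {"xyz": [-8, 0, 0], "rot": [0, 0, 0], "hand": 0}, {"xyz": [-8, 0, 0], "rot": [0, 0, 0], "hand": 0}, {"xyz": [-8, 0, 0], "rot": [0, 0, 0], "hand": 0}, {"xyz": [-8, 0, 0], "rot": [0, 0, 0], "hand": 0}]'

```text
time_s: 8.18
position: [0.4844, -0.0922, 0.0393]
ee_rot: [[0.99, -0.139, 0.0], [-0.139, -0.99, -0.0], [0.0, 0.0, -1.0]]
ft_force: [0.5, -0.5, 0.5]
grip_width: 0.0
gripper_force: 0.2
```

Run:
```python
from h import *
from rig import observe,camera
o=observe();print(o['time_s'],o['position'],bd(o['position']))
c=camera('side')
for a in nuts(c,.042,(260,420,160,260)):print(a,bd(a[2]))
```

```text
8.175 [ 0.48442457 -0.09222081  0.03929833] [-62.7 -43.4]
(130.0, ((340.5, 219.0), 7.159010887145996), array([ 0.45922433, -0.09397495,  0.042     ])) [-57.4 -68.1]
(137.5, ((381.6666564941406, 204.22222900390625), 7.222322940826416), array([ 0.38937642, -0.16475053,  0.042     ])) [  22.4 -127.3]
```

Emit:
play_rows --plan '[{"xyz": [-8, 3, 0], "rot": [0, 0, 0], "hand": 0}, {"xyz": [-8, 0, 0], "rot": [0, 0, 0], "hand": 0}, {"xyz": [-8, 0, 0], "rot": [0, 0, 0], "hand": 0}, {"xyz": [-8, 0, 0], "rot": [0, 0, 0], "hand": 0}, {"xyz": [-8, 0, 0], "rot": [0, 0, 0], "hand": 0}]'

```text
time_s: 8.85
position: [0.4442, -0.0896, 0.0393]
ee_rot: [[0.99, -0.139, -0.0], [-0.139, -0.99, -0.0], [-0.0, 0.0, -1.0]]
ft_force: [0.2, -0.5, 0.1]
grip_width: -0.0001
gripper_force: 0.0
```

Emit:
play_rows --plan '[{"xyz": [-6, 0, 0], "rot": [0, 0, 0], "hand": 0}, {"xyz": [0, 0, 0], "rot": [0, 0, 0], "hand": 0}, {"xyz": [10, 0, -20], "rot": [0, 0, 0], "hand": 0}, {"xyz": [20, 0, -50], "rot": [0, 0, 0], "hand": 0}, {"xyz": [20, 0, -50], "rot": [0, 0, 0], "hand": 0}]'

```text
time_s: 9.48
position: [0.4889, -0.0959, 0.1607]
ee_rot: [[0.99, -0.139, -0.001], [-0.139, -0.99, 0.0], [-0.001, -0.0, -1.0]]
ft_force: [1.2, -0.3, -0.2]
grip_width: 0.0003
gripper_force: 0.0
```

Emit:
play_rows --plan '[{"xyz": [0, 0, -20], "rot": [0, 0, 0], "hand": 0}, {"xyz": [0, 0, 0], "rot": [0, 0, 0], "hand": 0}, {"xyz": [0, 0, 0], "rot": [0, 0, 0], "hand": 0}, {"xyz": [0, 0, 0], "rot": [0, 0, 0], "hand": 0}, {"xyz": [0, 0, 0], "rot": [0, 0, 0], "hand": 0}]'

```text
time_s: 10.1
position: [0.4879, -0.0957, 0.1784]
ee_rot: [[0.99, -0.139, -0.002], [-0.139, -0.99, 0.0], [-0.002, 0.0, -1.0]]
ft_force: [-0.5, 0.1, 0.8]
grip_width: -0.0001
gripper_force: 0.0
```

Run:
```python
from h import *
from rig import observe,camera
o=observe();print(o['time_s'],o['position'],o['ft_force'])
c=camera('side')
p=c['pixels'][130:290,220:460];cv2.imwrite('pics/s3.png',cv2.resize(p,None,fx=3,fy=3)[:,:,::-1])
for a in nuts(c,.018,(260,420,160,260)):print(a,bd(a[2]))
```

```text
10.1 [ 0.48791085 -0.09572761  0.17842373] [-0.53209662  0.12863298  0.83854164]
(107.5, ((356.0, 232.5), 7.566473007202148), array([ 0.42572073, -0.09035435,  0.018     ])) [ -56.3 -101.8]
(136.5, ((381.9117736816406, 204.05882263183594), 7.211977958679199), array([ 0.39214449, -0.19776972,  0.018     ])) [  54.7 -120. ]
```

View pics/s3.png

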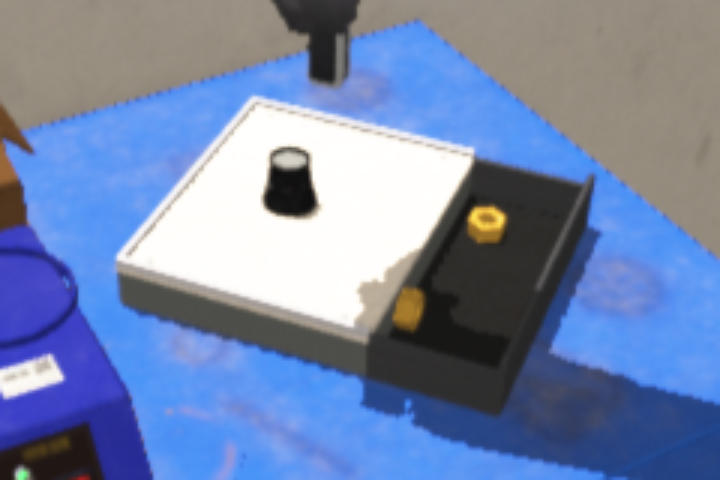

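Nut_a is in the trough but stands on edge against the deck wall, at (409,309) in the crop. I'll look closer, because its origin may sit right at the y limit.

Run:
```python
from h import *
from rig import observe,camera
for n in('top','side','wrist'):
    c=camera(n);np.savez(n+'4.npz',**c)
    h=cv2.cvtColor(c['pixels'],cv2.COLOR_RGB2HSV);m=cv2.inRange(h,(12,90,30),(35,255,255))
    T=c['world_to_cam'];K=c['camera_matrix'];Z=c['z_map'];v,u=np.nonzero((m>0)&(Z>0));z=Z[v,u]
    p=np.c_[(u-K[0,2])/K[0,0]*z,(v-K[1,2])/K[1,1]*z,z];w=(p-T[:3,3])@T[:3,:3]
    b=np.c_[(A@(w[:,:2]-B).T).T,w[:,2]]*1000
    k=(abs(b[:,0]+56)<30)&(b[:,1]<-85)&(b[:,1]>-180)&(b[:,2]<60)
    print(n,k.sum())
    if k.sum(): print(np.percentile(b[k],[2,25,50,75,98],axis=0).round(1),u[k].min(),u[k].max(),v[k].min(),v[k].max())
top=cv2.imread('pics/top0.png')
a=np.load('top4.npz')['pixels'][220:345,330:490,::-1];b=np.load('side4.npz')['pixels'][180:280,320:440,::-1]
cv2.imwrite('pics/z4.png',np.hstack([cv2.resize(a,(440,344)),cv2.resize(b,(344,344))]))
```

```text
top 164
[[ -65.9 -107.7    2.2]
 [ -60.8 -105.3   19.7]
 [ -54.2 -101.5   26.1]
 [ -47.3  -97.6   28.8]
 [ -39.7  -92.8   31.4]] 368 385 268 278
side 131
[[ -68.6 -108.4    2. ]
 [ -64.3 -106.6   11.1]
 [ -60.7 -103.2   19.8]
 [ -53.2  -98.1   25.7]
 [ -34.9  -92.3   28.6]] 351 361 225 240
wrist 15
[[ -44.1 -103.1   17.7]
 [ -43.6 -101.7   19.1]
 [ -43.1 -100.4   19.9]
 [ -42.1  -99.3   21.6]
 [ -42.   -98.5   22.3]] 336 338 276 281
```

View pics/z4.png

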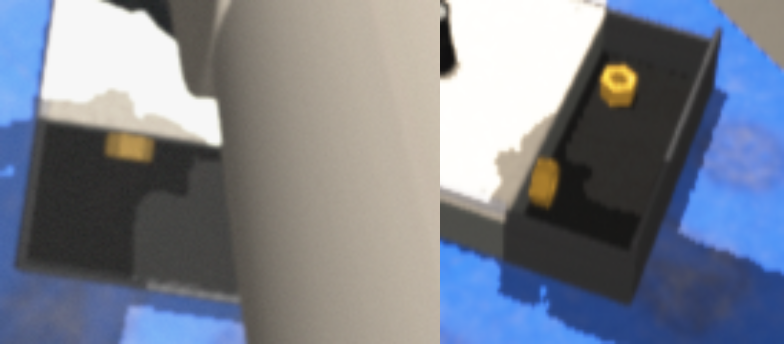

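Nut_a stands on edge: y is -92 to -108, its top is at z≈31 mm, and its underside is close to the wall. I'll tilt the tool, rest the fingertip lightly on the nut's top edge and drag it away from the wall to topple it.

Emit:
play_rows --plan '[{"xyz": [-35, 3, 0], "rot": [0, 0, 0], "hand": 0}, {"xyz": [-35, 3, 40], "rot": [0, 0, 0], "hand": 0}, {"xyz": [0, 0, 40], "rot": [0, -7.5, 0], "hand": 0}, {"xyz": [0, 0, 0], "rot": [0, -7.5, 0], "hand": 0}, {"xyz": [0, 0, 0], "rot": [0, 0, 0], "hand": 0}]'

```text
time_s: 10.92
position: [0.42, -0.0919, 0.0984]
ee_rot: [[0.957, -0.139, -0.256], [-0.134, -0.99, 0.036], [-0.259, -0.0, -0.966]]
ft_force: [0.2, -0.1, 0.4]
grip_width: -0.0001
gripper_force: 0.0
```

Run:
```python
from h import *
from rig import observe
o=observe();print(o['time_s'],o['position'],bd(o['position']),o['ee_rot'].round(3),o['ft_force'])
```

```text
10.925 [ 0.41999862 -0.09194589  0.09843338] [ -54.  -107.2] [[ 0.957 -0.139 -0.256]
 [-0.134 -0.99   0.036]
 [-0.259 -0.    -0.966]] [ 0.17071888 -0.07253156  0.37060365]
```

Emit:
play_rows --plan '[{"xyz": [6.5, 0, 27], "rot": [0, 0, 0], "hand": 0}, {"xyz": [6.5, 0, 27], "rot": [0, 0, 0], "hand": 0}, {"xyz": [0, 0, 0], "rot": [0, 0, 0], "hand": 0}, {"xyz": [0, 0, 0], "rot": [0, 0, 0], "hand": 0}]'

```text
time_s: 11.42
position: [0.4173, -0.0919, 0.0448]
ee_rot: [[0.957, -0.14, -0.254], [-0.135, -0.99, 0.036], [-0.257, 0.0, -0.966]]
ft_force: [1.3, -0.9, -0.2]
grip_width: 0.0001
gripper_force: 0.0
```

Emit:
play_rows --plan '[{"xyz": [0.8, 0, 3], "rot": [0, 0, 0], "hand": 0}, {"xyz": [0, 0, 0], "rot": [0, 0, 0], "hand": 0}, {"xyz": [0.5, 0, 2], "rot": [0, 0, 0], "hand": 0}, {"xyz": [0, 0, 0], "rot": [0, 0, 0], "hand": 0}]'

```text
time_s: 11.92
position: [0.4169, -0.0918, 0.0386]
ee_rot: [[0.956, -0.139, -0.256], [-0.135, -0.99, 0.036], [-0.259, 0.0, -0.966]]
ft_force: [-0.5, 0.1, -0.3]
grip_width: 0.0001
gripper_force: 0.0
```

Emit:
play_rows --plan '[{"xyz": [0.5, 0, 2], "rot": [0, 0, 0], "hand": 0}, {"xyz": [0, 0, 0], "rot": [0, 0, 0], "hand": 0}, {"xyz": [0.5, 0, 2], "rot": [0, 0, 0], "hand": 0}, {"xyz": [0, 0, 0], "rot": [0, 0, 0], "hand": 0}]'

```text
time_s: 12.42
position: [0.4167, -0.0918, 0.0343]
ee_rot: [[0.956, -0.139, -0.257], [-0.135, -0.99, 0.036], [-0.259, 0.0, -0.966]]
ft_force: [-0.2, 0.6, 0.4]
grip_width: 0.0
gripper_force: 0.0
```

Emit:
play_rows --plan '[{"xyz": [0.25, 0, 1], "rot": [0, 0, 0], "hand": 0}, {"xyz": [0, 0, 0], "rot": [0, 0, 0], "hand": 0}]'

```text
time_s: 12.68
position: [0.4168, -0.0918, 0.0334]
ee_rot: [[0.956, -0.14, -0.256], [-0.135, -0.99, 0.036], [-0.259, 0.0, -0.966]]
ft_force: [-0.2, -0.8, 0.4]
grip_width: -0.0
gripper_force: 0.0
```

Emit:
play_rows --plan '[{"xyz": [0.25, 0, 1], "rot": [0, 0, 0], "hand": 0}, {"xyz": [0, 0, 0], "rot": [0, 0, 0], "hand": 0}]'

```text
time_s: 12.92
position: [0.4167, -0.0918, 0.0324]
ee_rot: [[0.956, -0.139, -0.256], [-0.135, -0.99, 0.036], [-0.259, 0.0, -0.966]]
ft_force: [-0.9, -0.9, -0.0]
grip_width: 0.0003
gripper_force: 0.0
```

Emit:
play_rows --plan '[{"xyz": [0.25, 0, 1], "rot": [0, 0, 0], "hand": 0}, {"xyz": [0, 0, 0], "rot": [0, 0, 0], "hand": 0}]'

```text
time_s: 13.18
position: [0.4167, -0.0918, 0.0313]
ee_rot: [[0.956, -0.139, -0.256], [-0.135, -0.99, 0.036], [-0.259, -0.0, -0.966]]
ft_force: [-0.3, -0.1, 0.1]
grip_width: 0.0004
gripper_force: 0.0
```

Run:
```python
from h import *
from rig import observe,camera
o=observe();print(o['time_s'],o['position'],bd(o['position']))
c=camera('side');t=camera('top')
a=t['pixels'][220:345,330:490,::-1];b=c['pixels'][180:280,320:440,::-1]
cv2.imwrite('pics/z5.png',np.hstack([cv2.resize(a,(384,300)),cv2.resize(b,(416,346))[:300]]))
```

```text
13.175 [ 0.41673039 -0.09176203  0.03134498] [ -53.7 -110.5]
```

View pics/z5.png

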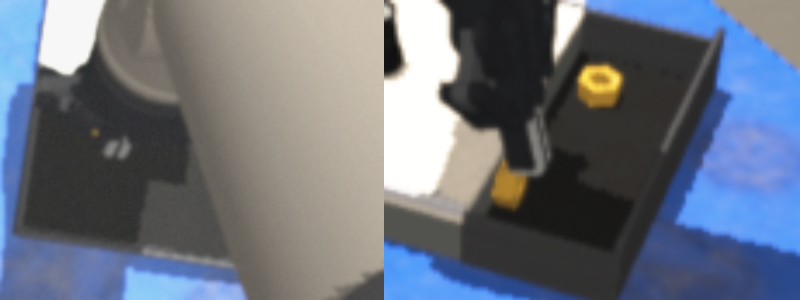

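The fingertips are directly over nut_a's top edge but not touching yet. I'll go on down in small steps.

Emit:
play_rows --plan '[{"xyz": [0.25, 0, 1], "rot": [0, 0, 0], "hand": 0}, {"xyz": [0, 0, 0], "rot": [0, 0, 0], "hand": 0}]'

```text
time_s: 13.52
position: [0.4169, -0.0918, 0.0308]
ee_rot: [[0.956, -0.139, -0.256], [-0.135, -0.99, 0.036], [-0.259, 0.0, -0.966]]
ft_force: [-0.9, -0.3, 6.4]
grip_width: 0.0001
gripper_force: 3.2
```

Emit:
play_rows --plan '[{"xyz": [0.25, 0, 1], "rot": [0, 0, 0], "hand": 0}, {"xyz": [0, 0, 0], "rot": [0, 0, 0], "hand": 0}]'

```text
time_s: 13.78
position: [0.4169, -0.0919, 0.0306]
ee_rot: [[0.956, -0.14, -0.257], [-0.135, -0.99, 0.036], [-0.259, 0.0, -0.966]]
ft_force: [-2.3, 0.0, 16.1]
grip_width: 0.0
gripper_force: 8.0
```

Emit:
play_rows --plan '[{"xyz": [0.25, 0, 1], "rot": [0, 0, 0], "hand": 0}, {"xyz": [0, 0, 0], "rot": [0, 0, 0], "hand": 0}]'

```text
time_s: 14.02
position: [0.4169, -0.0919, 0.0303]
ee_rot: [[0.956, -0.14, -0.257], [-0.135, -0.99, 0.036], [-0.259, 0.0, -0.966]]
ft_force: [-4.5, 0.6, 27.0]
grip_width: -0.0002
gripper_force: 13.1
```

Emit:
play_rows --plan '[{"xyz": [-3.9, 0, 1], "rot": [0, 0, 0], "hand": 0}, {"xyz": [-3.9, 0, 1], "rot": [0, 0, 0], "hand": 0}, {"xyz": [-3.9, 0, 1], "rot": [0, 0, 0], "hand": 0}]'

```text
time_s: 14.4
position: [0.4046, -0.0902, 0.0292]
ee_rot: [[0.956, -0.14, -0.256], [-0.135, -0.99, 0.036], [-0.259, 0.0, -0.966]]
ft_force: [-1.5, 0.5, 3.6]
grip_width: 0.0003
gripper_force: 1.6
```

Emit:
play_rows --plan '[{"xyz": [-3.9, 0, 1], "rot": [0, 0, 0], "hand": 0}, {"xyz": [-3.9, 0, 1], "rot": [0, 0, 0], "hand": 0}, {"xyz": [0, 0, 0], "rot": [0, 0, 0], "hand": 0}]'

```text
time_s: 14.78
position: [0.3964, -0.0889, 0.0284]
ee_rot: [[0.956, -0.139, -0.257], [-0.135, -0.99, 0.036], [-0.259, 0.0, -0.966]]
ft_force: [-0.1, -0.3, -0.1]
grip_width: -0.0002
gripper_force: 0.0
```

```bash
cat > n.py <<'E'
from h import *
from rig import observe,camera
o=observe();print(o['time_s'],o['position'],bd(o['position']),o['ft_force'])
for n in('side','top'):
    c=camera(n);np.savez(n+'5.npz',**c)
    h=cv2.cvtColor(c['pixels'],cv2.COLOR_RGB2HSV);m=cv2.inRange(h,(12,90,30),(35,255,255))
    T=c['world_to_cam'];K=c['camera_matrix'];Z=c['z_map'];v,u=np.nonzero((m>0)&(Z>0));z=Z[v,u]
    p=np.c_[(u-K[0,2])/K[0,0]*z,(v-K[1,2])/K[1,1]*z,z];w=(p-T[:3,3])@T[:3,:3]
    b=np.c_[(A@(w[:,:2]-B).T).T,w[:,2]]*1000
    for s in(-1,1):
        k=(b[:,0]*s>0)&(abs(b[:,0])<110)&(b[:,1]<-85)&(b[:,1]>-185)&(b[:,2]<60)
        if k.sum(): print(n,k.sum());print(np.percentile(b[k],[2,50,98],axis=0).round(1))
E
python3 n.py
```

```text
14.775 [ 0.39639464 -0.08894573  0.02838358] [ -53.6 -131. ] [-0.10906509 -0.33943786 -0.08490886]
side 169
[[ -68.3 -131.9    2.4]
 [ -60.  -120.2   11.6]
 [ -31.9 -102.4   26.3]]
side 131
[[  47.9 -130.2    1.6]
 [  61.5 -119.4   10.9]
 [  95.1 -104.8   17.6]]
```

Emit:
play_rows --plan '[{"xyz": [-5, 0, -20], "rot": [0, 0, 0], "hand": 0}, {"xyz": [-8, 0, -30], "rot": [0, 0, 0], "hand": 0}, {"xyz": [0, 0, -50], "rot": [0, 7.5, 0], "hand": 0}, {"xyz": [30, 0, -50], "rot": [0, 7.5, 0], "hand": 0}, {"xyz": [40, 0, 0], "rot": [0, 0, 0], "hand": 0}]'

```text
time_s: 15.5
position: [0.4873, -0.102, 0.1789]
ee_rot: [[0.99, -0.14, 0.01], [-0.14, -0.99, -0.002], [0.01, 0.0, -1.0]]
ft_force: [1.0, -1.0, 0.2]
grip_width: 0.0001
gripper_force: 0.0
```

Emit:
play_rows --plan '[{"xyz": [40, 0, 0], "rot": [0, 0, 0], "hand": 0}, {"xyz": [0, 0, 0], "rot": [0, 0, 0], "hand": 0}, {"xyz": [0, 0, 0], "rot": [0, 0, 0], "hand": 0}]'

```text
time_s: 15.88
position: [0.5242, -0.1069, 0.1735]
ee_rot: [[0.99, -0.139, -0.002], [-0.139, -0.99, 0.0], [-0.002, 0.0, -1.0]]
ft_force: [-0.3, -0.3, -0.5]
grip_width: 0.0004
gripper_force: 0.0
```

```bash
python3 n.py
python3 - <<'E'
import numpy as np,cv2
c=np.load('side5.npz');p=c['pixels'][130:290,220:460];cv2.imwrite('pics/s6.png',cv2.resize(p,None,fx=3,fy=3)[:,:,::-1])
E
```

```text
15.875 [ 0.52416996 -0.10690585  0.17353965] [-53.7  -2. ] [-0.33196222 -0.25732073 -0.45185006]
side 185
[[ -68.5 -131.9    1.8]
 [ -56.1 -119.8   10.9]
 [ -26.3 -102.8   17.5]]
side 159
[[  47.4 -130.2    2.2]
 [  61.6 -117.8   10.1]
 [  94.8 -100.    18. ]]
top 221
[[ -65.5 -131.7    3.4]
 [ -52.6 -119.1   16.7]
 [ -39.2 -105.7   20.5]]
```

View pics/s6.png

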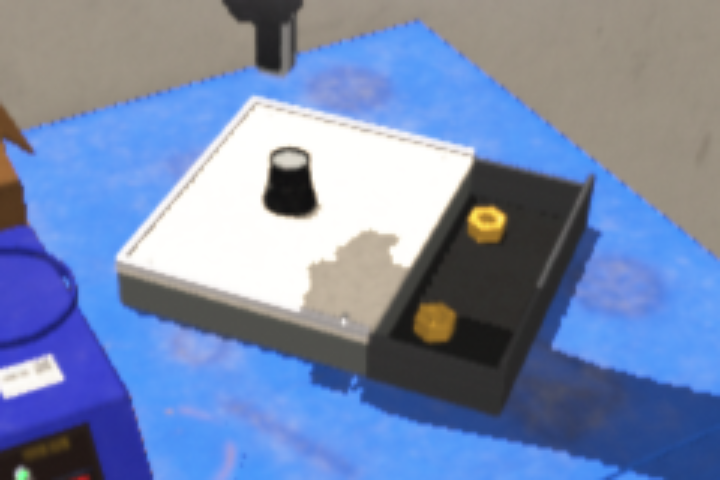

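Both nuts lie flat in the trough, at (486,224) and (435,322) in the crop, with origins near y = -118 mm. The loupe hasn't moved and the robot is clear, so I'm handing in.

```bash
python3 -c "
from rig import hand_in
print(hand_in())"
```

```text
the job is handed in; nothing more can be done
None
```

I swept both nuts off the deck and they lie flat in the trough; the loupe still stood in place, the screwdriver and pry tool were never approached, and I handed the job in at about 16 s (no verdict was returned).

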